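Store the spare feed pots in the crank-covered trough

TASK

Put the spare feed pots away: wind the crank of the mouse-proof trough clockwise until its sliding cover is fully open, lift the upper pot straight off each doubled-up pair and stand the spares upright side by side on the trough floor, then wind the crank back until the cover is fully shut. Move the cover only by its crank, and leave the lower pots standing where they are and the jar, scoop, ball, brush and tin undisturbed.

Things in the scene. Friction and masses are not known exactly. Their poses are not given: they have to be found in the camera images.
- lower0_mid (a point): Round steel stacking pot, 66 mm tall: collar 64 mm across over the top 39 mm, foot 55 mm across below it; dish 26 mm deep, rim 3 mm thick. One of four lower pots, standing on the ledge, 0.40 kg; it stays. Point: on its axis, half-way up (33 mm above its foot and below its rim); z up along its axis.
- spare0_mid (a point): Round steel stacking pot, 66 mm tall: collar 64 mm across over the top 39 mm, foot 55 mm across below it; dish 26 mm deep, rim 3 mm thick. A spare, 0.14 kg, may be absent; starts snugly nested in lower0, its foot 40 mm above that pot's foot, its whole collar above the lower rim; light friction. Free once raised 27 mm. Point: on its axis, half-way up (33 mm from foot and rim).
- lower1_mid (a point): Round steel stacking pot, 66 mm tall: collar 64 mm across over the top 39 mm, foot 55 mm across below it; dish 26 mm deep, rim 3 mm thick. One of four lower pots, standing on the ledge, 0.40 kg; it stays. Point: on its axis, half-way up (33 mm above its foot and below its rim); z up along its axis.
- spare1_mid (a point): Round steel stacking pot, 66 mm tall: collar 64 mm across over the top 39 mm, foot 55 mm across below it; dish 26 mm deep, rim 3 mm thick. A spare, 0.14 kg, may be absent; starts snugly nested in lower1, its foot 40 mm above that pot's foot, its whole collar above the lower rim; light friction. Free once raised 27 mm. Point: on its axis, half-way up (33 mm from foot and rim).
- lower2_mid (a point): Round steel stacking pot, 66 mm tall: collar 64 mm across over the top 39 mm, foot 55 mm across below it; dish 26 mm deep, rim 3 mm thick. One of four lower pots, standing on the ledge, 0.40 kg; it stays. Point: on its axis, half-way up (33 mm above its foot and below its rim); z up along its axis.
- spare2_mid (a point): Round steel stacking pot, 66 mm tall: collar 64 mm across over the top 39 mm, foot 55 mm across below it; dish 26 mm deep, rim 3 mm thick. A spare, 0.14 kg, may be absent; starts snugly nested in lower2, its foot 40 mm above that pot's foot, its whole collar above the lower rim; light friction. Free once raised 27 mm. Point: on its axis, half-way up (33 mm from foot and rim).
- lower3_mid (a point): Round steel stacking pot, 66 mm tall: collar 64 mm across over the top 39 mm, foot 55 mm across below it; dish 26 mm deep, rim 3 mm thick. One of four lower pots, standing on the ledge, 0.40 kg; it stays. Point: on its axis, half-way up (33 mm above its foot and below its rim); z up along its axis.
- spare3_mid (a point): Round steel stacking pot, 66 mm tall: collar 64 mm across over the top 39 mm, foot 55 mm across below it; dish 26 mm deep, rim 3 mm thick. A spare, 0.14 kg, may be absent; starts snugly nested in lower3, its foot 40 mm above that pot's foot, its whole collar above the lower rim; light friction. Free once raised 27 mm. Point: on its axis, half-way up (33 mm from foot and rim).
- trough: The fixed open-topped aluminium store trough. Origin: centre of its underside; x runs across it, away from the robot, y along it. Inside 130 mm (x) by 350 mm (y), 76 mm deep; walls 4 mm, their tops 82 mm above the ledge. Room for four pots in a row along y, 80 mm apart. Off its -y end stands the crank's gearbox, 90 mm square, 82 mm high, centred at x -30, y -255 mm.
- trough_floor (a point): Centre of the trough's inner floor, 6 mm above the ledge; axes as the trough's.
- cover: The trough's flat sliding cover (138 by 358 mm, 17 mm thick with its battens), driven along the trough's x axis by a rack that the crank turns. Origin: centre of its underside, 84 mm above the ledge; at the trough's x = 0 when shut, x = 160 mm (clear of the trough, behind it) when fully open.
- crank (a joint): Angle of the crank (rad), about a vertical axis: 0 = cover shut (a stop), 12.57 (two turns clockwise from above) = cover fully open (a stop). It starts at 0 to 1.5. At 0 the arm points to the trough's -x (towards the robot). The cover moves 12.7 mm per rad. Turning it takes about 3 to 6 N at the grip; it stays where it is left.
- grip_mid (a point): The crank's free-spinning upright black grip: a cylinder 26 mm across, 56 mm tall, 60 mm from the crank's axis. Point: on its axis, 18 mm below its top end, 140 mm above the ledge.
- crank_axis (a point): Point on the crank's vertical axis, 140 mm above the ledge, at the height of grip_mid; it is fixed to the trough.
- jar: A clear glass jar with a steel twist cap, 72 mm across, 115 mm tall; to be left alone. Origin: centre of its underside.
- scoop: An orange plastic litter scoop lying flat, about 250 mm long and 90 mm wide; to be left alone. Origin: on the ledge under the handle's root, handle to its -x.
- willow_ball: A willow ball, 100 mm across; to be left alone. Origin: at its underside.
- brush: A hand brush lying flat; to be left alone. Origin: middle of its underside.
- tin: A plain lidded tin, 90 mm across, 60 mm high; to be left alone. Origin: centre of its underside.
Not all that is in view belongs to the job. What is shaped like the part that bears spare1_mid but green or pink is not meant.

How it is judged:
By the outcome, as a careful person would: the job done as asked, in the order asked, and still so for the second after the job is handed in, with the robot touching nothing.
Of spare0, spare1, spare2, spare3 only 2 to 4 are there at a start; the rules pass over those that are not, and their reading is None.
At some moment in a run one of lower0, lower1, lower2, lower3 may be knocked a few centimetres aside while the robot is not near it.
It also fails if it takes over 210 s, if anything falls off the work surface, if the arm or the gripper's body presses on something with over 40 N, if the wrist force passes 120 N, or if a joint passes its speed limit or range.

ROBOT

A 6-joint arm with a two-finger parallel gripper is mounted at the origin on the work surface. World frame = base frame: x ahead of the robot, y to its left, z up, the work surface at z = 0. Lengths are in m, angles in degrees, forces in N, time in s.
With the tool pointing down it reaches from about 0.3 to 0.775 m from the base axis. Payload 14.6 kg.
Tool frame: the origin (TCP) lies midway between the tips of the shut fingers; the grasp point (between the pads) lies 19 mm behind it (env.grip_point_offset is the distance from the TCP to the grasp point, in m); z points along the fingers, y is the line along which they close (so a half turn about z gives the same grasp; the last joint's range is limited). The gripper opens to 85 mm and grips with 20 to 120 N. Pads are 22 mm wide; open, the fingers measure 114 mm over their backs; the gripper's body (76 mm by 85 mm) begins 54 mm behind the grasp point. The pads swing forward as they close: fully open they stand 13 mm farther back than shut.
Start: joints at [-74.118, 17.183, 87.147, -0, 75.671, -3.816], TCP at [0.185, -0.518, 0.231] pointing down, gripper open.
Joint ranges: [-173.82, 173.82], [-45.26, 126.66], [13.44, 144.39], [-59.66, 239.66], [0, 175.72], [-146.38, 146.38]. Speed limits (degrees/s): [127.2, 127.2, 147.25, 180, 180, 180].

INTERFACE

Orientations are given as [roll, pitch, yaw] about the fixed x, y, z axes, in that order (R = Rz(yaw) Ry(pitch) Rx(roll)).
In Python, from station import env gives the robot as it stands. The module is installed in compiled form; this text tells all that it offers.
- The arm moves only by the tool play_rows, never from a script. Its argument "steps" is text: rows parted by semicolons, each of 7 numbers parted by spaces: the turn, a rotation vector about the tool's x, y, z in degrees, then the shift along the tool's x, y, z in mm, then the opening, from -1 (shut) to 1 (fully open). A call has 1 to 10 rows; each row shifts and turns the commanded pose from where the row before left it, along the tool's axes as they then stand; what a row does not reach is not made up. A row lasts 1/8 s, in which the tool goes at most 62.5 mm and 10.7 degrees, less where a joint would pass 70% of its speed; a pose out of reach is approached as far as the arm can. A call with a gripper value outside its range is refused whole. The fingers move at their own pace and stop on an object; "force" is the grip in N (left out, the last holds). Time passes only in rows, so rows that do not move let the fingers close. It gives the time, the measured TCP pose, the force, the opening and the grip force at its end, in the units of the state.
- env.state(): the state, without advancing time (a new reading comes with each control period).
- env.snapshot(name): name is "scene" or "top" or "wrist"; returns a dict with "color" (420x560x3 uint8, red, green, blue), "depth" (420x560 float32, m along the optical axis (not along the pixel's ray), 0 where there is no reading), "fov_y" (degrees; the focal length in pixels is half the picture's height over the tangent of half this angle, whatever the lens; pixels are square), "cx", "cy" (the principal point, pixels), "position" and "attitude" of the camera in the world. Camera axes: x right, y up, looking along -z (the intrinsics and any distortion apply to the point x, -y, -z); pixel columns grow to the right and rows downward; lengths in m; the calibration is good to about 2 mm. A picture is of the moment at which its call begins.
- env.finish_job(): hands the job in; it is judged then, once.
The state is a dict: "t": time; "joint_positions": joint angles; "qvel": joint speeds; "joint_torque": joint torques, N m; "position": TCP position; "eef_rot": TCP orientation; "ft_force": force on the tool from outside, world axes, zero at the start; "wrist_torque": the same for the moment, N m; "finger_gap": opening from 0.0 (shut) to 1.0 (fully open); "grip_force": force on a finger pad.
Only numpy, scipy, OpenCV 4.12 (cv2) and the standard library are available. Lean on these libraries where they do the work, as an engineer would, in place of code of your own. Each camera call takes 0.05 s, during which the arm holds its last target. There are 200 camera calls.

## Working session

There is one attempt and no reset: what is moved stays moved. The work goes in short steps, Python scripts to look and compute and a tool call to move; the robot and the scene stay as the last step left them, time stands still between calls to the robot, and variables do not carry over. Pictures are saved under pics/ and viewed, at most 14 in all, crops included, and the job is handed in when it is done.

Besides the shell and the picture viewer there is one more tool, called after ">>>" by a JSON object that holds its "name" and its "arguments", one argument or row to a line. play_rows: Moves the arm, as the interface text tells. Its arguments: {"type":"object","properties":{"steps":{"type":"string"},"force":{"type":"number"}},"required":["steps"]}

```bash
mkdir -p pics
cat > h.py <<'E'
import numpy as np, cv2
from station import env
def snap(n):
    s=env.snapshot(n); return s
def save(s,f,crop=None,scale=1):
    im=s["color"][:,:,::-1]
    if crop: x0,y0,x1,y1=crop; im=im[y0:y1,x0:x1]
    im=cv2.resize(im,None,fx=scale,fy=scale,interpolation=cv2.INTER_CUBIC); cv2.imwrite("pics/"+f,im)
def rot(a):
    a=np.array(a,float)
    if a.shape==(3,3): return a
    if a.shape==(4,): raise Exception("quat")
    from scipy.spatial.transform import Rotation as R
    return R.from_euler("xyz",a,degrees=True).as_matrix()
def pts(s):
    h,w=s["depth"].shape; f=h/2/np.tan(np.radians(s["fov_y"]/2))
    v,u=np.mgrid[:h,:w]; d=s["depth"]
    P=np.stack([(u-s["cx"])/f*d,-(v-s["cy"])/f*d,-d],-1)
    return P@rot(s["attitude"]).T+np.array(s["position"])
def ray(s,u,v,z):
    h=s["depth"].shape[0]; f=h/2/np.tan(np.radians(s["fov_y"]/2))
    d=rot(s["attitude"])@np.array([(u-s["cx"])/f,-(v-s["cy"])/f,-1]); p=np.array(s["position"])
    return p+d*(z-p[2])/d[2]
E
python3 - <<'E'
from h import *
print(env.state())
for n in("scene","top"):
    s=snap(n); print(n,{k:v for k,v in s.items() if k not in("color","depth")}); save(s,n+"0.png",scale=1.4)
    np.savez(n+"0.npz",**s)
E
```

```text
{'t': 0.0, 'joint_positions': array([-7.41163157e+01,  1.72166388e+01,  8.71797338e+01,  2.93926018e-04,
        7.56703225e+01, -3.81725483e+00]), 'qvel': array([ 0.0396609 ,  0.07258741,  0.0535886 , -0.11051378, -0.01265056,
       -0.03788177]), 'joint_torque': array([ 2.04832257e-03, -5.43500447e+01, -3.61789334e+01, -3.97400436e-05,
        4.05887811e-03, -5.04118100e-05]), 'position': array([ 0.18533417, -0.51758988,  0.23071582]), 'eef_rot': array([-1.79933472e+02, -4.72425246e-03,  1.97008635e+01]), 'ft_force': array([0.30930679, 0.05536067, 0.35866801]), 'wrist_torque': array([0.03249095, 0.02504621, 0.00033219]), 'grip_force': 0.0, 'finger_gap': 0.9967232957877243}
scene {'fov_y': 52.267243119382805, 'cx': 273.0131777603925, 'cy': 205.391614235659, 'position': array([ 1.3398859 , -0.42816029,  0.97017957]), 'attitude': array([48.70216805,  0.28565644, 62.04228402])}
top {'fov_y': 44.00047713860945, 'cx': 284.8274264559664, 'cy': 209.71761941479622, 'position': array([0.19670221, 0.05703631, 1.83170027]), 'attitude': array([  8.65083332,  -1.41527509, -88.80723141])}
```

View pics/scene0.png

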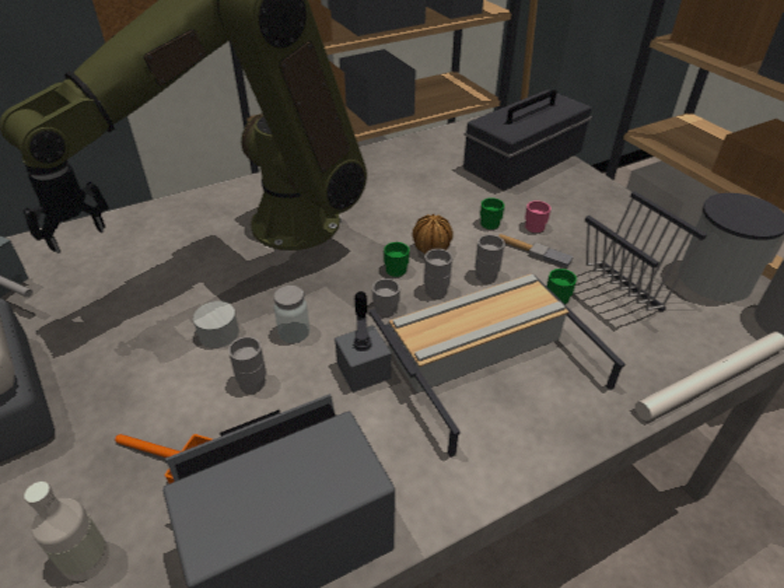

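View pics/top0.png

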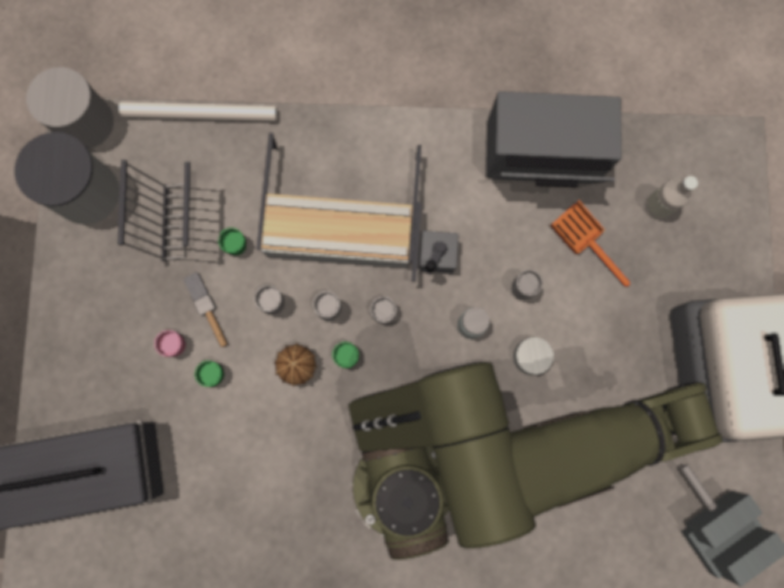

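Scene view: doubled pairs at (247,365), (437,273), (489,260), and a single lower pot at (385,297). The cover is nearly shut, and the crank's black grip is at (361,305). The green and pink pots are decoys.

Run:
```python
from h import *
s=dict(np.load("top0.npz")); P=pts(s)
print("table z",np.median(P[250:260,380:400,2]) , np.median(P[120:130,330:340,2]))
for n,(u,v) in dict(a=(270,300),b=(328,306),c=(386,310),d=(528,286),jar=(475,323),tin=(535,356),ball=(295,365),green=(346,355),green2=(233,241)).items():
    u=int(u/1.4);v=int(v/1.4); r=18
    Q=P[v-r:v+r,u-r:u+r].reshape(-1,3); ok=Q[:,2]>0.03; Q=Q[ok]
    zt=np.percentile(Q[:,2],98); T=Q[Q[:,2]>zt-0.008]
    c=(T[:,:2].max(0)+T[:,:2].min(0))/2
    print(n,zt.round(4),c.round(4),np.ptp(T[:,:2],axis=0).round(3))
# grip, cover
Q=P[160:205,290:335].reshape(-1,3); T=Q[Q[:,2]>0.12]; print("grip",T[:,:2].mean(0),T[:,:2].min(0),T[:,:2].max(0),T[:,2].max(),len(T))
G=Q[(Q[:,2]>0.07)&(Q[:,2]<0.095)];print("gear",np.percentile(G[:,:2],[3,97],axis=0))
hsv=cv2.cvtColor(s["color"],cv2.COLOR_RGB2HSV)
m=np.zeros(P.shape[:2],bool); m[135:195,182:296]=1; m&=(P[:,:,2]>0.07)&(P[:,:,2]<0.125)
T=P[m]; (c,wh,a)=cv2.minAreaRect((T[:,:2]*1000).astype(np.float32)); print("cover",c,wh,a,np.percentile(T[:,2],[5,50,95]))
sc=dict(np.load("scene0.npz"));PS=pts(sc)
for n,(u,v) in dict(a=(489,260),b=(437,273),c=(385,297),d=(247,365)).items():
    u=int(u/1.4);v=int(v/1.4); r=22
    Q=PS[v-r:v+r,u-r:u+r].reshape(-1,3);print(n,np.percentile(Q[:,2],97))
Q=PS[205:232,245:270].reshape(-1,3);T=Q[(Q[:,2]>0.125)&(Q[:,2]<0.2)];print("grip scene",T.min(0),T.max(0),T.mean(0))
m=np.zeros(PS.shape[:2],bool); m[190:260,270:410]=1; m&=(PS[:,:,2]>0.085)&(PS[:,:,2]<0.11);T=PS[m];print(cv2.minAreaRect((T[:,:2]*1000).astype(np.float32)))
```

```text
table z 0.05815645983155715 0.0003289217348155793
a 0.1122 [0.3358 0.2113] [0.278 0.309]
b 0.1118 [0.3292 0.1417] [0.265 0.169]
c 0.0754 [0.3269 0.0587] [0.26  0.062]
d 0.112 [ 0.3628 -0.1343] [0.332 0.383]
jar 0.1955 [0.1967 0.057 ] [0. 0.]
tin 0.0703 [ 0.2817 -0.15  ] [0.17  0.414]
ball 0.1099 [0.2549 0.1765] [0.116 0.239]
green 0.0736 [0.271  0.1174] [0.149 0.121]
green2 0.0787 [0.3955 0.2609] [0.397 0.408]
grip [ 0.49963619 -0.04310012] [ 0.19670221 -0.08226938] [0.57492408 0.05703631] 1.831700267839921 73
gear [[ 0.52083055 -0.11669302]
 [ 0.63006127  0.00339319]]
cover (620.9365234375, 179.86563110351562) (210.86297607421875, 385.822021484375) 0.7504065632820129 [0.07948233 0.09056488 0.10130049]
a 0.10144542427799673
b 0.10238614961363428
c 0.1570235499232719
d 0.10430312418249849
grip scene [ 0.51605663 -0.06256009  0.12514581] [ 0.53908871 -0.03885704  0.16834958] [ 0.53094754 -0.05191458  0.14953745]
((566.6697387695312, 170.22634887695312), (385.3013000488281, 264.4532470703125), 87.09864807128906)
```

```bash
cat >> h.py <<'E'
def near(P,s,c,r,z0,z1):
    "points within r of xy c, height window, with valid and locally smooth depth"
    d=s["depth"]; ok=(d>0)&(abs(d-cv2.medianBlur(d,3))<0.006)
    m=ok&(P[:,:,2]>z0)&(P[:,:,2]<z1)&(np.hypot(P[:,:,0]-c[0],P[:,:,1]-c[1])<r)
    return P[m]
def circ(T):
    (c,r)=cv2.minEnclosingCircle((T[:,:2]*1000).astype(np.float32)); return np.round(c,1),round(r,1),np.round(T[:,:2].mean(0)*1000,1),len(T)
E
python3 - <<'E'
from h import *
for n in("top","scene"):
    s=dict(np.load(n+"0.npz")); P=pts(s); print(n)
    for k,c,z in(("a",(.447,.268),.106),("b",(.436,.167),.106),("c",(.43,.066),.066),("d",(.48,-.17),.106)):
        u=[ray(s,u/1.4,v/1.4,z)[:2].round(3) for u,v in [dict(a=(270,299),b=(328,306),c=(386,310),d=(528,285))[k] if n=="top" else dict(a=(490,245),b=(437,258),c=(386,290),d=(247,348))[k]]][0]
        T=near(P,s,u,.05,z-.012,z+.01); print(k,u,circ(T) if len(T) else None)
    T=near(P,s,(.53,-.04),.12,.125,.17); print("grip",circ(T),T[:,2].max())
    T=near(P,s,(.55,-.05),.12,.076,.088); print("gear",cv2.minAreaRect((T[:,:2]*1000).astype(np.float32)),len(T))
    hsv=cv2.cvtColor(s["color"],cv2.COLOR_RGB2HSV); m=(hsv[:,:,1]>90)&(hsv[:,:,0]>10)&(hsv[:,:,0]<25)&(abs(P[:,:,2]-.097)<.012)&(P[:,:,0]>.5)
    T=P[m];print("wood",cv2.minAreaRect((T[:,:2]*1000).astype(np.float32)),len(T))
E
```

```text
top
a [0.44  0.327] (array([442.7, 335.3]), 32.3, array([443.6, 329.9]), 38)
b [0.426 0.188] (array([431.7, 195.3]), 32.1, array([432.9, 200.9]), 21)
c [0.425 0.049] (array([427.5,  57.8]), 31.6, array([430.7,  51.6]), 20)
d [ 0.489 -0.292] (array([ 497.3, -293.5]), 32.4, array([ 494.8, -290.5]), 34)
grip (array([522.8, -51. ]), 13.2, array([521.8, -49.5]), 48) 0.16905497093274802
gear ((575.237548828125, -31.411331176757812), (182.5882568359375, 156.65762329101562), 62.900508880615234) 673
wood ((627.6304321289062, 173.49563598632812), (348.4160461425781, 66.54879760742188), 87.20012664794922) 577
scene
a [0.455 0.326] (array([445.9, 338. ]), 33.8, array([447.7, 336.4]), 106)
b [0.437 0.189] (array([434.8, 197.2]), 33.3, array([434.6, 195.9]), 107)
c [0.44  0.054] (array([430.1,  59.3]), 33.6, array([430. ,  58.4]), 113)
d [ 0.502 -0.289] (array([ 497. , -293.1]), 34.0, array([ 498.7, -292.2]), 160)
grip (array([527.1, -50.2]), 12.8, array([531. , -51.9]), 123) 0.16834958048824678
gear ((576.4688720703125, -31.854873657226562), (183.4814910888672, 159.6899871826172), 64.4421157836914) 1098
wood ((630.4522094726562, 177.36734008789062), (358.29925537109375, 138.33798217773438), 86.98783111572266) 2272
```

>>> {"name": "play_rows", "arguments": {
  "steps": "0 0 -10 0 0 -10 1; 0 0 -10 0 0 -10 1; 0 0 -10 0 0 -10 1; 0 0 -10 0 0 -10 1; 0 0 -10 0 0 -10 1; 0 0 -10 0 0 -10 1; 0 0 -7.4 0 0 -10 1; 0 0 0 0 0 0 1",
  "force": 60
}}

```text
t: 1.1
position: [0.1854, -0.5179, 0.3015]
eef_rot: [180.0, 0.0, 87.0]
ft_force: [0.2, -0.8, 0.3]
finger_gap: 1.003
grip_force: 0.0
```

>>> {"name": "play_rows", "arguments": {
  "steps": "0 0 0 48.5 31.5 0 1; 0 0 0 48.5 31.5 0 1; 0 0 0 48.5 31.5 0 1; 0 0 0 48.5 31.5 0 1; 0 0 0 48.5 31.5 0 1; 0 0 0 48.5 31.5 0 1; 0 0 0 48.5 31.5 0 1; 0 0 0 48.5 31.5 0 1; 0 0 0 48.5 31.5 0 1; 0 0 0 48.5 31.5 0 1"
}}

```text
t: 2.35
position: [0.5253, -0.0476, 0.3007]
eef_rot: [-180.0, -0.0, 86.9]
ft_force: [1.2, -0.5, 0.3]
finger_gap: 1.002
grip_force: 0.0
```

Run:
```python
from h import *
s=snap("wrist"); np.savez("w1.npz",**s); save(s,"w1.png",scale=1.4); print(s["position"],s["attitude"],s["fov_y"],env.state()["position"])
```

```text
[0.53100978 0.030409   0.44355041] [-17.79975076   0.05835633  -3.16545467] 61.7437906143769 [ 0.5275925  -0.04302147  0.30008295]
```

View pics/w1.png

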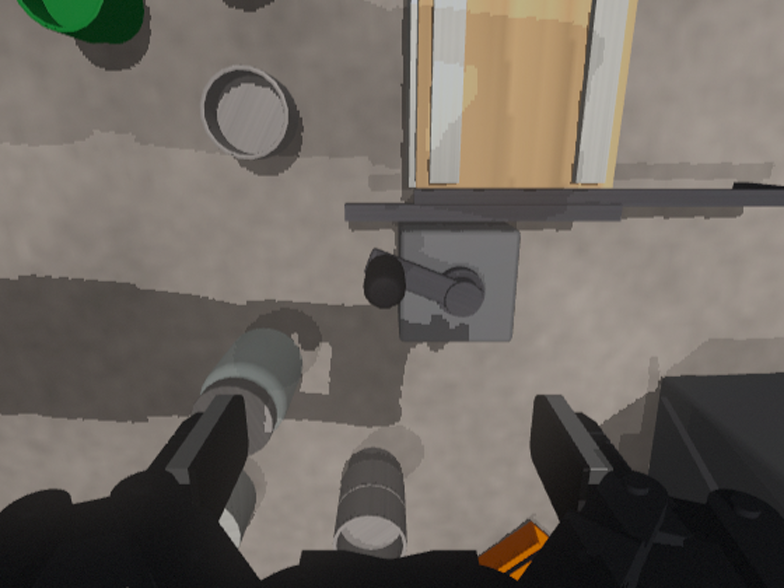

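Wrist view: grip top at (384,288), hub at (463,292), gearbox top corners at (400,228) to (513,341), and the empty lower pot at (245,112).

Run:
```python
from h import *
s=dict(np.load("w1.npz")); P=pts(s)
r=lambda u,v,z:(ray(s,u/1.4,v/1.4,z)[:2]*1000).round(1)
print("grip top",r(384,291,.158),"hub",r(464,295,.11)); 
cs=[r(u,v,.082) for u,v in((400,228),(520,228),(513,341),(400,341))];print("gear",cs,np.mean(cs,0))
for (u,v) in((384,290),(463,298),(500,310),(500,150),(430,290)): print(u,v,P[int(v/1.4),int(u/1.4)].round(4))
T=near(P,s,(.525,-.05),.06,.150,.165);print("grip d",circ(T))
T=near(P,s,(.58,-.08),.06,.076,.086);print("gear d",cv2.minAreaRect((T[:,:2]*1000).astype(np.float32)))
T=near(P,s,(.58,-.08),.03,.098,.125);print("hub d",circ(T),np.percentile(T[:,2],[5,50,95]))
```

```text
grip top [523.4 -52.7] hub [578.5 -72.7]
gear [array([535.9, -27.3]), array([624. , -32.2]), array([ 620.9, -121.6]), array([ 531.6, -116.7])] [578.1  -74.45]
384 290 [ 0.5234 -0.0495  0.1664]
463 298 [ 0.577  -0.0739  0.1102]
500 310 [ 0.6102 -0.0947  0.0815]
500 150 [0.6066 0.0238 0.0907]
430 290 [ 0.5547 -0.0687  0.1062]
grip d (array([523.5, -50.8]), 13.0, array([524.1, -45.4]), 321)
gear d ((578.18212890625, -70.52978515625), (100.8515625, 89.83452606201172), 86.85301208496094)
hub d (array([572.2, -73.5]), 20.7, array([572.5, -72.5]), 858) [0.10466065 0.10973065 0.11132797]
```

>>> {"name": "play_rows", "arguments": {
  "steps": "0 0 0 0 0 30 1; 0 0 0 0 0 30 1; 0 0 0 0 0 30 1; 0 0 0 0 0 0 1; 0 0 0 0 0 0 1"
}}

```text
t: 3.02
position: [0.5249, -0.0495, 0.2123]
eef_rot: [179.9, 0.0, 87.0]
ft_force: [1.0, -0.8, 0.2]
finger_gap: 1.001
grip_force: 0.0
```

>>> {"name": "play_rows", "arguments": {
  "steps": "0 0 0 -2 -1.5 30 1; 0 0 0 0 0 30 1; 0 0 0 0 0 27 1; 0 0 0 0 0 0 1; 0 0 0 0 0 0 -1; 0 0 0 0 0 0 -1; 0 0 0 0 0 0 -1; 0 0 0 0 0 0 -1; 0 0 0 0 0 0 -1; 0 0 0 0 0 0 -1",
  "force": 50
}}

```text
t: 4.28
position: [0.5228, -0.0512, 0.1251]
eef_rot: [180.0, -0.0, 87.1]
ft_force: [-5.4, 1.1, 8.1]
finger_gap: 0.293
grip_force: 48.6
```

>>> {"name": "play_rows", "arguments": {
  "steps": "0 0 0 18.1 10.4 0 -1; 0 0 0 13.4 16 0 -1; 0 0 0 7.1 19.6 0 -1; 0 0 0 0 20.8 0 -1; 0 0 0 0 0 0 -1"
}}

```text
t: 4.9
position: [0.5925, -0.019, 0.125]
eef_rot: [179.9, 0.2, 87.0]
ft_force: [-3.1, -19.1, 6.6]
finger_gap: 0.291
grip_force: 51.2
```

>>> {"name": "play_rows", "arguments": {
  "steps": "0 0 0 -10.1 19.6 0 -1; 0 0 0 -13.4 16 0 -1; 0 0 0 -18.1 10.4 0 -1; 0 0 0 -20.5 3.6 0 -1; 0 0 0 0 0 0 -1"
}}

```text
t: 5.52
position: [0.6369, -0.082, 0.1249]
eef_rot: [-179.8, 0.0, 87.0]
ft_force: [-15.0, -0.9, 11.3]
finger_gap: 0.293
grip_force: 51.9
```

>>> {"name": "play_rows", "arguments": {
  "steps": "0 0 0 -20.5 -5.1 0 -1; 0 0 0 -18.1 -10.4 0 -1; 0 0 0 -13.4 -16 0 -1; 0 0 0 -7.1 -19.6 0 -1; 0 0 0 0 -20.8 0 -1; 0 0 0 0 0 0 -1"
}}

```text
t: 6.28
position: [0.5624, -0.1359, 0.1251]
eef_rot: [180.0, -0.0, 87.1]
ft_force: [-0.7, 5.3, 4.8]
finger_gap: 0.293
grip_force: 51.3
```

Good. Continuing round to 460°.

>>> {"name": "play_rows", "arguments": {
  "steps": "0 0 0 7.1 -19.6 0 -1; 0 0 0 13.4 -16 0 -1; 0 0 0 18.1 -10.4 0 -1; 0 0 0 20.5 -3.6 0 -1; 0 0 0 20.5 3.6 0 -1; 0 0 0 18.1 10.4 0 -1; 0 0 0 13.4 16 0 -1; 0 0 0 7.1 19.6 0 -1; 0 0 0 0 20.8 0 -1; 0 0 0 0 0 0 -1"
}}

```text
t: 7.52
position: [0.5913, -0.0193, 0.1251]
eef_rot: [179.9, 0.0, 87.1]
ft_force: [1.5, 1.0, 7.9]
finger_gap: 0.294
grip_force: 51.9
```

>>> {"name": "play_rows", "arguments": {
  "steps": "0 0 0 -7.1 19.6 0 -1; 0 0 0 -13.4 16 0 -1; 0 0 0 -18.1 10.4 0 -1; 0 0 0 -20.5 3.6 0 -1; 0 0 0 -20.5 -3.6 0 -1; 0 0 0 -18.1 -10.4 0 -1; 0 0 0 -13.4 -16 0 -1; 0 0 0 -7.1 -19.6 0 -1; 0 0 0 0 -20.8 0 -1; 0 0 0 0 0 0 -1"
}}

```text
t: 8.78
position: [0.5625, -0.1358, 0.1251]
eef_rot: [180.0, -0.0, 87.1]
ft_force: [-1.4, 3.0, 6.0]
finger_gap: 0.289
grip_force: 51.9
```

>>> {"name": "play_rows", "arguments": {
  "steps": "0 0 0 7.1 -19.6 0 -1; 0 0 0 13.4 -16 0 -1; 0 0 0 18.1 -10.4 0 -1; 0 0 0 10.4 -0.9 0 -1; 0 0 0 0 0 0 -1"
}}

```text
t: 9.4
position: [0.5174, -0.0845, 0.1249]
eef_rot: [-179.8, 0.0, 87.1]
ft_force: [-17.2, -0.1, 19.2]
finger_gap: 0.29
grip_force: 53.2
```

>>> {"name": "play_rows", "arguments": {
  "steps": "0 0 0 5 -0.5 0 -1; 0 0 0 5 0 0 -1; 0 0 0 2 0 0 -1; 0 0 0 0 0 0 -1; 0 0 0 0 0 0 -1"
}}

```text
t: 10.02
position: [0.5172, -0.0739, 0.1249]
eef_rot: [-179.7, 0.1, 87.1]
ft_force: [-21.8, -8.0, 20.8]
finger_gap: 0.29
grip_force: 53.5
```

>>> {"name": "play_rows", "arguments": {
  "steps": "0 0 0 0 0 0 1; 0 0 0 0 0 0 1; 0 0 0 0 0 0 1; 0 0 0 0 0 0 1; 0 0 0 0 0 -40 1; 0 0 0 0 0 -45 1; 0 0 0 0 0 -45 1; 0 0 0 0 0 -45 1; 0 0 0 0 0 0 1"
}}

```text
t: 11.15
position: [0.5198, -0.0728, 0.3026]
eef_rot: [179.7, 0.1, 87.1]
ft_force: [0.3, -0.6, -1.0]
finger_gap: 1.001
grip_force: 0.0
```

```bash
cat >> h.py <<'E'
def pots(s):
    P=pts(s)
    for k,c,z in(("a",(.444,.337),.106),("b",(.433,.196),.106),("c",(.429,.058),.066),("d",(.497,-.293),.106)):
        T=near(P,s,c,.06,z-.012,z+.01); print(k,circ(T) if len(T)>3 else None)
def cover(s):
    P=pts(s); hsv=cv2.cvtColor(s["color"],cv2.COLOR_RGB2HSV); m=(hsv[:,:,1]>90)&(hsv[:,:,0]>10)&(hsv[:,:,0]<25)&(abs(P[:,:,2]-.097)<.012)&(P[:,:,0]>.5)
    T=P[m];print("wood",cv2.minAreaRect((T[:,:2]*1000).astype(np.float32)),len(T))
E
python3 - <<'E'
from h import *
for n in("top","scene"):
    s=snap(n); np.savez(n+"1.npz",**s); pots(s); cover(s)
save(s,"s1.png",scale=1.4)
s=snap("wrist"); np.savez("w2.npz",**s); pots(s); print(env.state()["position"])
E
```

```text
a (array([443.5, 335.8]), 32.6, array([440.7, 333.8]), 42)
b (array([432.8, 194.5]), 32.2, array([432.1, 204. ]), 21)
c (array([427.1,  58.7]), 31.2, array([426.5,  57.5]), 20)
d (array([ 497.8, -292.9]), 32.0, array([ 495.5, -290.6]), 36)
wood ((763.39453125, 167.36654663085938), (348.57684326171875, 106.11567687988281), 86.9077377319336) 675
a (array([444.9, 335.6]), 35.2, array([446.4, 337. ]), 103)
b (array([433.9, 195.1]), 33.9, array([435.6, 195.7]), 109)
c (array([430.4,  60.6]), 34.0, array([431.7,  59.7]), 96)
d (array([ 497.3, -293. ]), 34.3, array([ 498.8, -291.7]), 163)
wood ((782.9472045898438, 169.52684020996094), (360.2037048339844, 142.45606994628906), 86.78661346435547) 3108
a None
b None
c (array([428. ,  58.4]), 32.2, array([426.3,  60.5]), 1173)
d (array([ 496.9, -293.2]), 32.8, array([ 496.3, -293.1]), 1101)
[ 0.51865817 -0.07263437  0.29821124]
```

View pics/s1.png

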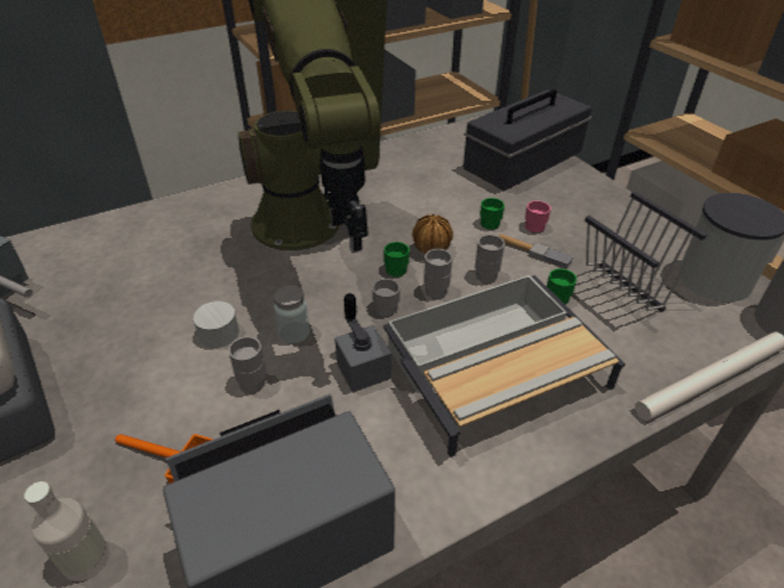

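Cover is fully open, and the pots are unmoved. First spare is d, at (0.497, -0.293).

>>> {"name": "play_rows", "arguments": {
  "steps": "0 0 0 -44 -2 0 1; 0 0 0 -44 -2 0 1; 0 0 0 -44 -2 0 1; 0 0 0 -44 -2 0 1; 0 0 0 -45 -2.5 0 1; 0 0 0 0 0 40 1; 0 0 0 0 0 40 1; 0 0 0 0 0 40 1; 0 0 0 0 0 0 1; 0 0 0 0 0 0 1"
}}

```text
t: 12.55
position: [0.4976, -0.2931, 0.1805]
eef_rot: [179.9, 0.0, 87.1]
ft_force: [-0.2, 0.2, 0.7]
finger_gap: 1.001
grip_force: 0.0
```

Run:
```python
from h import *
s=snap("wrist"); P=pts(s); pots(s); print(env.state()["position"]); save(s,"w3.png")
```

```text
a None
b None
c None
d (array([ 496.4, -293.8]), 32.1, array([ 496.3, -295.7]), 2399)
[ 0.49780499 -0.29322417  0.18092467]
```

View pics/w3.png

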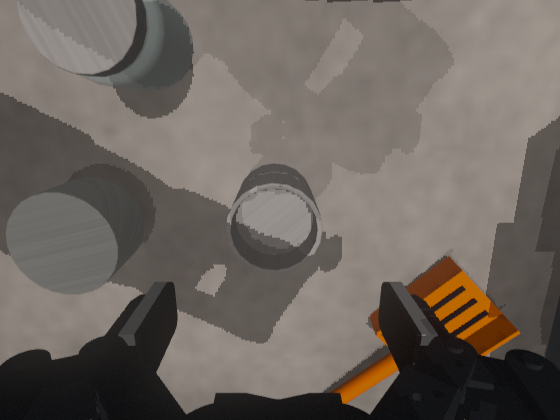

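The pot is centred at (277,225) between the pads; tin and scoop are both lower than the fingertips.

>>> {"name": "play_rows", "arguments": {
  "steps": "0 0 0 0 -1 40 1; 0 0 0 0 0 40 1; 0 0 0 0 0 27 1; 0 0 0 0 0 0 1; 0 0 0 0 0 0 -1; 0 0 0 0 0 0 -1; 0 0 0 0 0 0 -1; 0 0 0 0 0 0 -1; 0 0 0 0 0 0 -1",
  "force": 30
}}

```text
t: 13.72
position: [0.497, -0.2935, 0.0748]
eef_rot: [179.8, 0.1, 87.1]
ft_force: [-3.3, -0.1, 6.8]
finger_gap: 0.752
grip_force: 31.8
```

>>> {"name": "play_rows", "arguments": {
  "steps": "0 0 0 0 0 -8 -1; 0 0 0 0 0 -8 -1; 0 0 0 0 0 -8 -1; 0 0 0 0 0 -8 -1; 0 0 0 0 0 -20 -1; 0 0 0 0 0 -40 -1; 0 0 0 0 0 -40 -1; 0 0 0 0 0 -40 -1; 0 0 0 0 0 -10 -1; 0 0 0 0 0 0 -1"
}}

```text
t: 14.98
position: [0.4962, -0.2928, 0.254]
eef_rot: [180.0, 0.0, 87.1]
ft_force: [-0.1, 0.5, -1.8]
finger_gap: 0.755
grip_force: 34.4
```

Run:
```python
from h import *
s=snap("scene"); P=pts(s); print(env.state()["position"]); save(s,"s2.png",(100,130,330,330),2)
T=near(P,s,(.497,-.293),.06,.05,.075);print(circ(T))
```

```text
[ 0.49600383 -0.29264522  0.25302096]
(array([ 497.1, -292.5]), 33.6, array([ 499.8, -292.7]), 191)
```

View pics/s2.png

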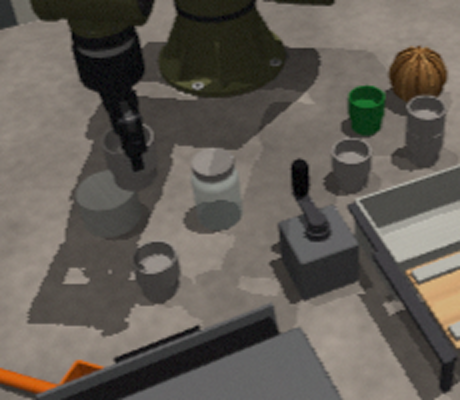

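Lower pot unmoved, spare in hand. Moving over the trough.

>>> {"name": "play_rows", "arguments": {
  "steps": "0 0 0 44 11 0 -1; 0 0 0 44 11 0 -1; 0 0 0 44 11 0 -1; 0 0 0 44 11 0 -1; 0 0 0 44 11 0 -1; 0 0 0 44 11 0 -1; 0 0 0 44 11 0 -1; 0 0 0 44 11 0 -1; 0 0 0 42 13 0 -1; 0 0 0 0 0 0 -1"
}}

```text
t: 16.27
position: [0.6169, 0.0981, 0.2517]
eef_rot: [-179.8, 0.0, 87.3]
ft_force: [-0.2, 0.1, -1.2]
finger_gap: 0.751
grip_force: 34.5
```

Run:
```python
from h import *
s=snap("wrist"); np.savez("w4.npz",**s); P=pts(s); print(env.state()["position"]); save(s,"w4.png",scale=1.4)
def rep(P,s,c):
    F=near(P,s,c,.25,.0,.014); c3=np.deg2rad(-3); ex=np.array([np.cos(c3),np.sin(c3)]);ey=np.array([-ex[1],ex[0]])
    W=near(P,s,c,.25,.076,.086)
    for n,T in(("wall",W),):
        X=T[:,:2]@ex*1000;Y=T[:,:2]@ey*1000; print(n,len(T),np.percentile(X,[1,10,50,90,99]).round(),np.percentile(Y,[1,50,99]).round()); h=np.histogram(X,bins=np.arange(500,760,4)); print([(int(b),int(k)) for k,b in zip(*h) if k>15])
    print("O guess",np.array([.6205,.1755])@np.array([ex,ey]).T*1000)
rep(P,s,(.62,.175))
for f in("top1","scene1"):
    s=dict(np.load(f+".npz")); rep(pts(s),s,(.62,.175))
```

```text
[0.61673912 0.09654008 0.25202666]
wall 7371 [393. 403. 544. 702. 768.] [ 11. 211. 283.]
[(540, 422), (544, 1199), (676, 1413), (680, 205), (700, 159), (732, 22), (736, 50), (740, 72), (744, 66), (748, 64), (752, 70)]
O guess [610.46466599 207.7339442 ]
wall 1208 [402. 426. 676. 784. 813.] [-25. 222. 401.]
[(540, 33), (544, 52), (676, 63), (680, 43), (704, 32), (708, 24), (744, 24), (748, 17), (752, 20)]
O guess [610.46466599 207.7339442 ]
wall 1848 [398. 544. 660. 775. 841.] [-37. 138. 402.]
[(540, 27), (544, 134), (548, 67), (552, 17), (556, 19), (564, 22), (568, 19), (572, 18), (576, 20), (580, 19), (584, 19), (588, 18), (592, 26), (596, 28), (600, 27), (604, 29), (608, 24), (612, 27), (616, 27), (620, 29), (624, 24), (628, 19), (632, 16), (660, 19), (672, 23), (676, 94), (680, 160), (700, 24), (728, 16), (732, 29), (736, 29), (740, 24), (744, 28), (748, 25), (752, 23)]
O guess [610.46466599 207.7339442 ]
```

View pics/w4.png

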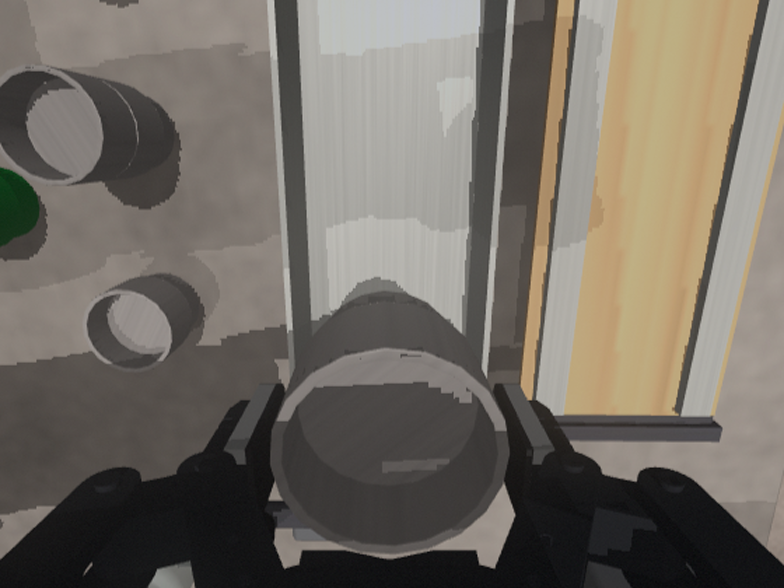

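Wrist view: the held pot sits centred between trough walls (285 and 500), about 80 mm from trough centre. Lowering.

>>> {"name": "play_rows", "arguments": {
  "steps": "0 0 0 0 1 40 -1; 0 0 0 0 0 40 -1; 0 0 0 0 0 40 -1; 0 0 0 0 0 40 -1; 0 0 0 0 0 25 -1; 0 0 0 0 0 12 -1; 0 0 0 0 0 6 -1; 0 0 0 0 0 0 -1"
}}

```text
t: 17.32
position: [0.6182, 0.0953, 0.0517]
eef_rot: [180.0, -0.0, 87.1]
ft_force: [0.1, 1.0, -0.9]
finger_gap: 0.751
grip_force: 34.4
```

>>> {"name": "play_rows", "arguments": {
  "steps": "0 0 0 0 0 3 -1; 0 0 0 0 0 3 -1; 0 0 0 0 0 2 -1; 0 0 0 0 0 1 -1; 0 0 0 0 0 0 -1"
}}

```text
t: 17.95
position: [0.6181, 0.0955, 0.0422]
eef_rot: [-180.0, 0.0, 87.1]
ft_force: [0.2, -0.3, -1.8]
finger_gap: 0.75
grip_force: 34.4
```

>>> {"name": "play_rows", "arguments": {
  "steps": "0 0 0 0 0 1 -1; 0 0 0 0 0 1 -1; 0 0 0 0 0 0 -1"
}}

```text
t: 18.32
position: [0.6182, 0.0956, 0.0409]
eef_rot: [180.0, -0.0, 87.1]
ft_force: [-3.9, 0.5, 5.7]
finger_gap: 0.752
grip_force: 34.9
```

>>> {"name": "play_rows", "arguments": {
  "steps": "0 0 0 0 0 0 0.75; 0 0 0 0 0 0 0.75; 0 0 0 0 0 0 0.75; 0 0 0 0 0 -20 0.75; 0 0 0 0 0 -40 0.75; 0 0 0 0 0 -50 1; 0 0 0 0 0 -50 1; 0 0 0 0 0 -50 1; 0 0 0 0 0 0 1; 0 0 0 0 0 0 1"
}}

```text
t: 19.58
position: [0.6178, 0.0955, 0.2507]
eef_rot: [180.0, -0.0, 87.1]
ft_force: [0.4, -0.1, -0.0]
finger_gap: 0.999
grip_force: 0.0
```

Run:
```python
from h import *
print(env.state()["position"])
for n in("scene","wrist"):
    s=snap(n); P=pts(s); pots(s); T=near(P,s,(.618,.096),.05,.06,.08); print("placed",circ(T))
```

```text
[0.61781809 0.09545463 0.25068816]
a (array([444.5, 336.3]), 34.8, array([447.5, 338.5]), 90)
b (array([433.6, 197.9]), 34.8, array([435.7, 195. ]), 113)
c (array([428.5,  60.8]), 34.4, array([430.3,  60.5]), 104)
d None
placed (array([618.6,  96. ]), 34.6, array([621.5,  97.2]), 144)
a None
b (array([432.6, 195.2]), 32.2, array([438.3, 194.5]), 2094)
c (array([428.2,  58.9]), 32.4, array([427.5,  59.3]), 1472)
d None
placed (array([618.4,  95.2]), 31.9, array([618.5,  93.7]), 1059)
```

>>> {"name": "play_rows", "arguments": {
  "steps": "0 0 0 18 -38 0 1; 0 0 0 18 -38 0 1; 0 0 0 18 -38 0 1; 0 0 0 18 -38 0 1; 0 0 0 18.5 -38 0 1; 0 0 0 0 0 40 1; 0 0 0 0 0 30 1; 0 0 0 0 0 0 1; 0 0 0 0 0 0 1"
}}

```text
t: 20.8
position: [0.4333, 0.1955, 0.1812]
eef_rot: [180.0, -0.0, 87.1]
ft_force: [-0.2, -0.1, 0.4]
finger_gap: 1.003
grip_force: 0.0
```

Run:
```python
from h import *
s=snap("wrist"); pots(s); print(env.state()["position"])
s=snap("scene"); pots(s);
```

```text
a (array([443. , 326.7]), 30.3, array([442. , 312.7]), 1212)
b (array([431.5, 195.5]), 32.1, array([431.6, 193.7]), 2371)
c (array([427.8,  58.9]), 32.5, array([427.8,  59.1]), 1832)
d None
[0.43341833 0.1955844  0.18144376]
a (array([446.4, 337.9]), 34.4, array([446.4, 336.6]), 106)
b (array([432.8, 195.7]), 34.6, array([436.6, 196.9]), 109)
c (array([428.6,  61.1]), 35.2, array([429.4,  59.9]), 100)
d None
```

>>> {"name": "play_rows", "arguments": {
  "steps": "0 0 0 0 -1 40 1; 0 0 0 0 0 40 1; 0 0 0 0 0 28 1; 0 0 0 0 0 0 1; 0 0 0 0 0 0 -1; 0 0 0 0 0 0 -1; 0 0 0 0 0 0 -1; 0 0 0 0 0 0 -1; 0 0 0 0 0 0 -1"
}}

```text
t: 22.02
position: [0.4327, 0.1959, 0.0742]
eef_rot: [179.9, -0.1, 87.1]
ft_force: [-3.0, -0.5, 6.2]
finger_gap: 0.757
grip_force: 31.5
```

>>> {"name": "play_rows", "arguments": {
  "steps": "0 0 0 0 0 -8 -1; 0 0 0 0 0 -8 -1; 0 0 0 0 0 -8 -1; 0 0 0 0 0 -8 -1; 0 0 0 0 0 -20 -1; 0 0 0 0 0 -40 -1; 0 0 0 0 0 -40 -1; 0 0 0 0 0 -40 -1; 0 0 0 0 0 -10 -1; 0 0 0 0 0 0 -1"
}}

```text
t: 23.28
position: [0.4319, 0.1955, 0.2543]
eef_rot: [180.0, -0.0, 87.1]
ft_force: [-0.0, 0.3, -1.2]
finger_gap: 0.753
grip_force: 34.4
```

>>> {"name": "play_rows", "arguments": {
  "steps": "0 0 0 -2 38 0 -1; 0 0 0 -2 38 0 -1; 0 0 0 -2 38 0 -1; 0 0 0 -2 38 0 -1; 0 0 0 -2.5 39.3 0 -1; 0 0 0 0 0 20 -1; 0 0 0 0 0 30 -1; 0 0 0 0 0 30 -1; 0 0 0 0 0 0 -1; 0 0 0 0 0 0 -1"
}}

```text
t: 24.52
position: [0.6227, 0.1754, 0.1749]
eef_rot: [180.0, -0.0, 87.1]
ft_force: [-0.2, -0.4, -1.4]
finger_gap: 0.754
grip_force: 34.5
```

>>> {"name": "play_rows", "arguments": {
  "steps": "0 0 0 0 0 40 -1; 0 0 0 0 0 40 -1; 0 0 0 0 0 30 -1; 0 0 0 0 0 15 -1; 0 0 0 0 0 4 -1; 0 0 0 0 0 2 -1; 0 0 0 0 0 2 -1; 0 0 0 0 0 1 -1; 0 0 0 0 0 0 -1"
}}

```text
t: 25.65
position: [0.6226, 0.1754, 0.0406]
eef_rot: [180.0, -0.0, 87.1]
ft_force: [0.2, 1.0, -0.5]
finger_gap: 0.756
grip_force: 34.5
```

>>> {"name": "play_rows", "arguments": {
  "steps": "0 0 0 0 0 1 -1; 0 0 0 0 0 0 -1; 0 0 0 0 0 0 0.75; 0 0 0 0 0 0 0.75; 0 0 0 0 0 0 0.75; 0 0 0 0 0 -20 0.75; 0 0 0 0 0 -60 0.75; 0 0 0 0 0 -60 1; 0 0 0 0 0 -60 1; 0 0 0 0 0 -10 1"
}}

```text
t: 26.9
position: [0.6234, 0.1756, 0.256]
eef_rot: [179.5, -0.1, 87.1]
ft_force: [0.3, -1.1, -1.0]
finger_gap: 0.996
grip_force: 0.0
```

Run:
```python
from h import *
print(env.state()["position"])
for n in("wrist","scene"):
    s=snap(n); P=pts(s); pots(s)
    for c in((.618,.096),(.6225,.1755)): print("placed",circ(near(P,s,c,.038,.06,.08)))
```

```text
[0.62336049 0.17559354 0.25597754]
a (array([447.5, 327.9]), 29.5, array([457.9, 315.9]), 1080)
b None
c (array([428.1,  58.9]), 32.4, array([424.6,  62.4]), 1164)
d None
placed (array([618.4,  95.3]), 32.3, array([618.4,  94.9]), 1107)
placed (array([622.8, 175.1]), 31.9, array([622.6, 173.6]), 1025)
a (array([445.6, 338.3]), 35.3, array([441.5, 328.4]), 73)
b None
c (array([431. ,  60.7]), 33.6, array([430.8,  58.2]), 110)
d None
placed (array([620.1,  94.8]), 33.7, array([622.2,  96.7]), 137)
placed (array([624.6, 178.3]), 34.6, array([625.6, 175.2]), 136)
```

>>> {"name": "play_rows", "arguments": {
  "steps": "0 0 0 30 -37 0 1; 0 0 0 30 -37 0 1; 0 0 0 30 -37 0 1; 0 0 0 30 -37 0 1; 0 0 0 32 -39 0 1; 0 0 0 0 0 40 1; 0 0 0 0 0 30 1; 0 0 0 0 0 5 1; 0 0 0 0 0 0 1; 0 0 0 0 0 0 1"
}}

```text
t: 28.25
position: [0.4438, 0.3368, 0.1754]
eef_rot: [179.9, -0.1, 87.1]
ft_force: [-0.7, -0.5, -0.7]
finger_gap: 1.001
grip_force: 0.0
```

Run:
```python
from h import *
s=snap("wrist"); pots(s); print(env.state()["position"])
s=snap("scene"); pots(s);P=pts(s);print(circ(near(P,s,(.433,.196),.06,.055,.075)))
```

```text
a (array([443., 336.]), 32.0, array([443. , 334.2]), 2525)
b None
c None
d None
[0.44377626 0.33673346 0.17533818]
a (array([445.3, 336.7]), 33.2, array([446. , 336.5]), 93)
b None
c (array([430.1,  61.5]), 33.2, array([429.2,  58.9]), 106)
d None
(array([432.7, 197.7]), 34.5, array([434.6, 195.8]), 93)
```

>>> {"name": "play_rows", "arguments": {
  "steps": "0 0 0 -0.5 -0.5 40 1; 0 0 0 0 0 40 1; 0 0 0 0 0 22 1; 0 0 0 0 0 0 1; 0 0 0 0 0 0 -1; 0 0 0 0 0 0 -1; 0 0 0 0 0 0 -1; 0 0 0 0 0 0 -1; 0 0 0 0 0 0 -1"
}}

```text
t: 29.48
position: [0.4434, 0.3367, 0.0741]
eef_rot: [179.9, -0.1, 87.1]
ft_force: [-1.9, -1.1, 6.5]
finger_gap: 0.756
grip_force: 32.4
```

>>> {"name": "play_rows", "arguments": {
  "steps": "0 0 0 0 0 -8 -1; 0 0 0 0 0 -8 -1; 0 0 0 0 0 -8 -1; 0 0 0 0 0 -8 -1; 0 0 0 0 0 -20 -1; 0 0 0 0 0 -40 -1; 0 0 0 0 0 -40 -1; 0 0 0 0 0 -40 -1; 0 0 0 0 0 -10 -1; 0 0 0 0 0 0 -1"
}}

```text
t: 30.72
position: [0.4428, 0.3361, 0.254]
eef_rot: [180.0, -0.0, 87.1]
ft_force: [0.3, -0.5, -1.6]
finger_gap: 0.753
grip_force: 34.4
```

>>> {"name": "play_rows", "arguments": {
  "steps": "0 0 0 -14 37.5 0 -1; 0 0 0 -14 37.5 0 -1; 0 0 0 -14 37.5 0 -1; 0 0 0 -14 37.5 0 -1; 0 0 0 -15 37.8 0 -1; 0 0 0 0 0 20 -1; 0 0 0 0 0 30 -1; 0 0 0 0 0 30 -1; 0 0 0 0 0 0 -1; 0 0 0 0 0 0 -1"
}}

```text
t: 31.98
position: [0.627, 0.2558, 0.1748]
eef_rot: [180.0, -0.0, 87.1]
ft_force: [0.9, 0.2, -1.1]
finger_gap: 0.749
grip_force: 34.5
```

>>> {"name": "play_rows", "arguments": {
  "steps": "0 0 0 0 0 40 -1; 0 0 0 0 0 40 -1; 0 0 0 0 0 30 -1; 0 0 0 0 0 15 -1; 0 0 0 0 0 4 -1; 0 0 0 0 0 2 -1; 0 0 0 0 0 2 -1; 0 0 0 0 0 1 -1; 0 0 0 0 0 0 -1"
}}

```text
t: 33.1
position: [0.6269, 0.2558, 0.0405]
eef_rot: [180.0, -0.0, 87.1]
ft_force: [0.1, 0.5, -0.4]
finger_gap: 0.753
grip_force: 34.5
```

>>> {"name": "play_rows", "arguments": {
  "steps": "0 0 0 0 0 1 -1; 0 0 0 0 0 0 -1; 0 0 0 0 0 0 0.75; 0 0 0 0 0 0 0.75; 0 0 0 0 0 0 0.75; 0 0 0 0 0 -20 0.75; 0 0 0 0 0 -60 0.75; 0 0 0 0 0 -60 1; 0 0 0 0 0 -60 1; 0 0 0 0 0 -60 1"
}}

```text
t: 34.35
position: [0.6263, 0.2555, 0.3032]
eef_rot: [179.9, -0.0, 87.1]
ft_force: [0.1, -0.1, 0.9]
finger_gap: 1.001
grip_force: 0.0
```

Run:
```python
from h import *
print(env.state()["position"])
for n in("wrist","scene"):
    s=snap(n); P=pts(s)
    for c in((.618,.096),(.6225,.1755),(.627,.255)): print("placed",circ(near(P,s,c,.038,.06,.08)))
for c in((.444,.337),(.433,.196),(.429,.058),(.497,-.293)): T=near(P,s,c,.08,.055,.075);print("low",circ(T) if len(T) else None)
T=near(P,s,(.52,-.075),.05,.135,.17); print("grip",circ(T) if len(T) else None)
save(s,"s3.png",(180,130,460,340),2)
```

```text
[0.62627542 0.2555258  0.30324683]
placed (array([618.5,  94.8]), 32.7, array([618.5,  95.4]), 861)
placed (array([622.8, 175.1]), 32.0, array([622.7, 174.8]), 832)
placed (array([627.3, 255.2]), 32.0, array([627.3, 253.7]), 765)
placed (array([619.6,  95.3]), 33.8, array([621.6,  96.1]), 138)
placed (array([622.4, 175.8]), 34.8, array([625.2, 175.9]), 138)
placed (array([628.9, 258.5]), 34.8, array([629.1, 255. ]), 128)
low (array([445.9, 338. ]), 34.8, array([447.1, 338.3]), 90)
low (array([433.6, 199.4]), 34.6, array([434.5, 196.4]), 98)
low (array([429.1,  58.5]), 34.0, array([430.4,  58.8]), 99)
low (array([ 498.8, -291.3]), 33.3, array([ 499.8, -292.6]), 148)
grip (array([523.2, -71.4]), 13.2, array([525.3, -73.7]), 99)
```

View pics/s3.png

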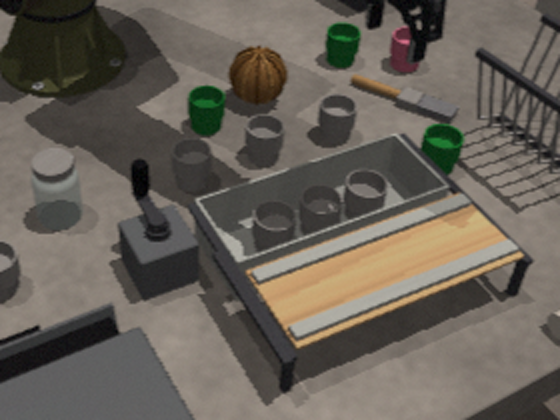

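All three spares stand upright in the trough and the four lower pots are in place. Back to the crank.

>>> {"name": "play_rows", "arguments": {
  "steps": "0 0 0 -41 -11.5 0 1; 0 0 0 -42 -11.5 0 1; 0 0 0 -42 -11.5 0 1; 0 0 0 -42 -11.5 0 1; 0 0 0 -42 -11.5 0 1; 0 0 0 -42 -11.5 0 1; 0 0 0 -42 -11.5 0 1; 0 0 0 -41.6 -11.5 0 1; 0 0 0 0 0 0 1; 0 0 0 0 0 0 1"
}}

```text
t: 35.7
position: [0.518, -0.0735, 0.3001]
eef_rot: [179.9, 0.0, 87.1]
ft_force: [0.5, 0.3, 0.1]
finger_gap: 1.001
grip_force: 0.0
```

Run:
```python
from h import *
s=snap("wrist"); P=pts(s); T=near(P,s,(.52,-.075),.05,.145,.17); print("grip",circ(T),env.state()["position"])
```

```text
grip (array([518.2, -72.6]), 13.0, array([518.2, -69.9]), 787) [ 0.51812484 -0.0731142   0.29984923]
```

>>> {"name": "play_rows", "arguments": {
  "steps": "0 0 0 0 0 50 1; 0 0 0 0 0 50 1; 0 0 0 0 0 45 1; 0 0 0 0 0 30 1; 0 0 0 0 0 0 1; 0 0 0 0 0 0 -1; 0 0 0 0 0 0 -1; 0 0 0 0 0 0 -1; 0 0 0 0 0 0 -1; 0 0 0 0 0 0 -1",
  "force": 50
}}

```text
t: 37.0
position: [0.5171, -0.0737, 0.1254]
eef_rot: [-179.9, 0.0, 87.1]
ft_force: [-16.1, 0.9, 15.1]
finger_gap: 0.29
grip_force: 48.2
```

>>> {"name": "play_rows", "arguments": {
  "steps": "0 0 0 -21.4 3 0 -1; 0 0 0 -18.1 10.4 0 -1; 0 0 0 -13.4 16 0 -1; 0 0 0 -7.1 19.6 0 -1; 0 0 0 0 20.8 0 -1; 0 0 0 0 0 0 -1"
}}

```text
t: 37.75
position: [0.5862, -0.1364, 0.1254]
eef_rot: [179.9, -0.1, 87.1]
ft_force: [1.3, 5.6, 7.9]
finger_gap: 0.292
grip_force: 50.6
```

>>> {"name": "play_rows", "arguments": {
  "steps": "0 0 0 7.1 19 0 -1; 0 0 0 13.4 16 0 -1; 0 0 0 18.1 10.4 0 -1; 0 0 0 20.5 3.6 0 -1; 0 0 0 20.5 -3.6 0 -1; 0 0 0 18.1 -10.4 0 -1; 0 0 0 13.4 -16 0 -1; 0 0 0 7.1 -19.6 0 -1; 0 0 0 0 -20.8 0 -1; 0 0 0 0 0 0 -1"
}}

```text
t: 39.0
position: [0.5686, -0.0176, 0.1255]
eef_rot: [179.9, -0.0, 87.1]
ft_force: [-1.9, 3.7, 6.6]
finger_gap: 0.29
grip_force: 50.8
```

>>> {"name": "play_rows", "arguments": {
  "steps": "0 0 0 -7.1 -19.6 0 -1; 0 0 0 -13.4 -16 0 -1; 0 0 0 -18.1 -10.4 0 -1; 0 0 0 -20.5 -3.6 0 -1; 0 0 0 -20.5 3.6 0 -1; 0 0 0 -18.1 10.4 0 -1; 0 0 0 -13.4 16 0 -1; 0 0 0 -7.1 19.6 0 -1; 0 0 0 0 20.8 0 -1; 0 0 0 0 0 0 -1"
}}

```text
t: 40.25
position: [0.5855, -0.1365, 0.1253]
eef_rot: [179.9, -0.0, 87.1]
ft_force: [1.8, 4.1, 9.5]
finger_gap: 0.292
grip_force: 51.6
```

>>> {"name": "play_rows", "arguments": {
  "steps": "0 0 0 7.1 19.6 0 -1; 0 0 0 13.4 16 0 -1; 0 0 0 18.1 10.4 0 -1; 0 0 0 20.5 3.6 0 -1; 0 0 0 20.5 -3.6 0 -1; 0 0 0 18.1 -10.4 0 -1; 0 0 0 13.4 -16 0 -1; 0 0 0 7.1 -19.6 0 -1; 0 0 0 0 -20.8 0 -1; 0 0 0 0 0 0 -1"
}}

```text
t: 41.5
position: [0.5687, -0.0176, 0.1254]
eef_rot: [179.9, -0.0, 87.1]
ft_force: [-2.4, 3.6, 6.9]
finger_gap: 0.291
grip_force: 51.6
```

At −640°; the last 80° up to the stop.

>>> {"name": "play_rows", "arguments": {
  "steps": "0 0 0 -7.1 -19.6 0 -1; 0 0 0 -13.4 -16 0 -1; 0 0 0 -18.1 -10.4 0 -1; 0 0 0 -10.4 -2 0 -1; 0 0 0 -5 -0.5 0 -1; 0 0 0 -5 0 0 -1; 0 0 0 -1.5 0 0 -1; 0 0 0 0 0 0 -1; 0 0 0 0 0 0 -1"
}}

```text
t: 42.62
position: [0.517, -0.0743, 0.1253]
eef_rot: [-179.9, -0.2, 87.1]
ft_force: [-12.8, 15.1, 18.7]
finger_gap: 0.291
grip_force: 52.6
```

>>> {"name": "play_rows", "arguments": {
  "steps": "0 0 0 0 0 0 1; 0 0 0 0 0 0 1; 0 0 0 0 0 0 1; 0 0 0 0 0 0 1; 0 0 0 0 0 -40 1; 0 0 0 0 0 -45 1; 0 0 0 0 0 -45 1; 0 0 0 0 0 -45 1; 0 0 0 0 0 0 1; 0 0 0 0 0 0 1"
}}

```text
t: 43.88
position: [0.5176, -0.0761, 0.2985]
eef_rot: [-179.9, -0.0, 87.1]
ft_force: [-1.3, 0.3, -0.3]
finger_gap: 1.002
grip_force: 0.0
```

Run:
```python
from h import *
s=snap("wrist"); P=pts(s); T=near(P,s,(.52,-.075),.05,.145,.17); print("grip",circ(T),env.state()["position"])
s=snap("scene"); cover(s); save(s,"s4.png",scale=1.4)
P=pts(s)
for c in((.444,.337),(.433,.196),(.429,.058),(.497,-.293)): T=near(P,s,c,.08,.055,.075);print("low",circ(T) if len(T) else None)
```

```text
grip (array([518.1, -72.4]), 12.9, array([518.2, -70. ]), 800) [ 0.51743795 -0.07607131  0.2980738 ]
wood ((631.3276977539062, 174.83056640625), (360.1393127441406, 136.483154296875), 84.62738037109375) 2242
low (array([445.1, 335. ]), 34.6, array([447.4, 334. ]), 96)
low (array([434.7, 196.9]), 33.9, array([433.9, 195.3]), 98)
low (array([430. ,  61.1]), 34.3, array([431.4,  59.3]), 110)
low (array([ 497.2, -290.1]), 34.6, array([ 498.9, -292.4]), 140)
```

View pics/s4.png

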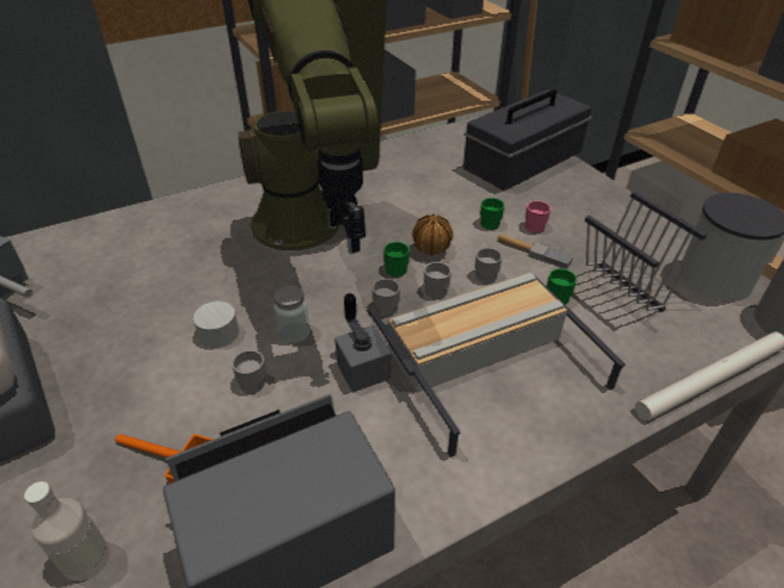

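The cover is shut against its stop, the four lower pots stand where they were, and the arm is clear. Handing in.

```bash
python3 -c "
from station import env
print(env.finish_job())"
```

```text
the job is handed in; nothing more can be done
None
```

The job is handed in. Three spares were present; they stand upright side by side on the trough floor, the cover is wound fully shut, and the lower pots and other items look undisturbed.

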